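Punch the marked bracket plate in the bench punch

ROBOT

A 6-joint arm with a two-finger parallel gripper is mounted at the origin on the work surface. World frame = base frame: x ahead of the robot, y to its left, z up, the work surface at z = 0. Lengths are in m, angles in rad, forces in N, time in s.
With the tool pointing down it reaches from about 0.25 to 0.85 m from the base axis. Payload 12.5 kg.
Tool frame: the origin (TCP) lies at the very end of the fingers, on their centre line; the grasp point (between the pads) lies 19 mm behind it; z points along the fingers, y is the direction in which the jaws open and shut (so a half turn about z gives the same grasp; the last joint's range is limited). The gripper opens to 93 mm and grips with 3 to 60 N. Pads are 15 mm wide; open, the fingers measure 128 mm over their backs; the gripper's body (75 mm by 188 mm) begins 65 mm behind the grasp point.
Start: joints at [-1.322, 0.351, 1.652, -0, 1.139, -0.085], TCP at [0.18, -0.52, 0.219] pointing down, gripper open.
Joint ranges: [-2.75, 2.75], [-0.79, 2.1], [0.01, 2.65], [-1.57, 4.71], [0.07, 3.14], [-2.87, 2.87]. Speed limits (rad/s): [2.22, 2.22, 2.79, 3.14, 3.14, 3.14].

INTERFACE

Orientations are given as a unit quaternion [x, y, z, w].
In Python, from cell import ctrl gives the robot as it stands. The module is installed in compiled form; this text tells all that it offers.
- The arm moves only by the tool servo_tool, never from a script. Its argument "steps" is a list of rows, each a list of 6 numbers: the shift along the tool's x, y, z in cm, then the turn, a rotation vector about the tool's x, y, z in degrees. A call has 1 to 20 rows; each row shifts and turns the pose as measured when the row begins, along the tool's axes as they then stand; what a row does not reach is not made up. A row lasts 1/12 s, in which the tool goes at most 41.7 mm and 7.16 degrees, less where a joint would pass 70% of its speed; a pose out of reach is approached as far as the arm can. A call is refused whole if a number of a shift passes 4.17 or a number of a turn 7.16, either way. A call with a gripper value outside its range is refused whole. "claw" is the closure, from 0 (fully open) to 1 (shut), set as the call begins (left out, the last holds). The fingers move at their own pace and stop on an object; the grip force is fixed at half the most. Time passes only in rows, so rows that do not move let the fingers close. It gives the time, the measured TCP pose, the force and the opening at its end, in the units of the state.
- ctrl.read_state(): the state, without advancing time (a new reading comes with each control period).
- ctrl.snapshot(name): name is "side" or "top"; returns (picture, depth): 480x640x3 uint8, red, green, blue; 480x640 float32, m along the optical axis (not along the pixel's ray), 0 where there is no reading.
- ctrl.calibration(name): a dict with "intrinsics" (3x3 intrinsics, pixels), "dist_coeffs" ([k1, k2, p1, p2, k3] as OpenCV has them; the pictures are not rectified), "world_to_cam" (4x4, takes a point from world to camera coordinates). Camera axes: x right, y down, z forward; pixel columns grow to the right and rows downward; lengths in m; the calibration is good to about 2 mm. A picture is of the moment at which its call begins. calibration takes no time and is no camera call.
- ctrl.close_job(): hands the job in, once; it reports no verdict.
The state is a dict: "time_s": time; "joint_pos": joint angles; "qvel": joint speeds; "effort": joint torques, N m; "tool_pos": TCP position; "eef_rot": TCP orientation; "force": force on the tool from outside, world axes, zero at the start; "moment": the same for the moment, N m; "opening": finger opening in m.
Only numpy, scipy, OpenCV 4.12 (cv2) and the standard library are available. Lean on these libraries where they do the work, as an engineer would, in place of code of your own. Each camera call takes 0.05 s, during which the arm holds its last target.

TASK

Take the brass clip off the steel plate and put it in the green tray, then slide the plate along the bed, keeping it flat, until the middle of its orange ring lies under the point of the punch. Swing the yellow hold-down arm over and press it shut until it snaps in, then push the red palm button of the punch down until the point meets the plate in the ring, and let it come back up. Leave the plate held there and do not disturb the other things.

Things in the scene. Friction and masses are not known exactly. Their poses are not given: they have to be found in the camera images.
- press: fixed bench punch: dark steel bed, top 30 mm above the table, -135 to +135 mm in x and -235 to +250 mm in y of the origin (on the table). A blue C-frame at its +y end (column 70 x 60 mm, 180 mm high, at y +220 mm; head 50 mm wide, 93 to 153 mm high) carries the punch, axis at x 0, y +120 mm. The yellow hold-down arm swings in the plane y +45 mm; its hinge axis is at x +115 mm
- punch_tip (a point): the point of the punch, pointing straight down, 4 mm wide at its end; 25 mm above the plate's top when up. It moves with the punch, along its fixed vertical axis
- punch_palm (a point): middle of the top of the round red palm button (42 mm wide, 205 mm above the table when up), straight above the punch tip; press straight down on it
- punch (a joint): travel of the punch in m: 0 up, grows downwards, about 0.025 when the point meets the plate. A spring lifts it again: some 3.5 N to start, 7.5 N where it meets the plate, then it stops hard
- hold_down (a joint): angle of the yellow hold-down arm, rad: 0 shut (level over the bed), 1.0 to 1.25 as found, standing up. A weak spring (under 2 N at the knob) lifts it again unless its nose has snapped past the spring ball of the yellow catch post at the bed's -x edge: some 10 N at the knob near the end; it is in only when pressed right down to 0. Its rubber foot then rests on the plate
- hold_down_knob (a point): middle of the black barrel knob, 22 mm in diameter and 30 mm long, lying across the arm (along y of the press, flat ends), 200 mm along the arm from the hinge and 30 mm above the arm's middle line (95 mm above the table when shut); the arm below it is 20 mm wide and 14 mm thick. Pinch it by its ends from above, or press on it
- hold_down_hinge (a point): the arm's hinge, 65 mm above the table at the bed's +x edge; its axis is the y axis of the press, and the arm points along the press's -x when shut and turns up from there as it opens
- work: loose steel bracket plate, 80 mm (x) by 250 mm (y) and 4 mm thick, about 0.6 kg, lying on the bed with two rows of dark holes. Origin: centre of its underside. A folded steel upstand, 24 mm wide in x, 40 mm long in y, rises to 39 mm above the plate's underside at y -70 mm: the place to grip it (across x)
- work_ring (a point): middle of the orange ring painted on the plate's top (26 mm outside, white inside 16 mm wide, black centre dot), at y +95 mm of the plate
- work_upstand (a point): middle of the top of the plate's upstand
- clip: the loose brass clip lying on the plate, between upstand and ring: a U channel open upwards, 30 mm wide in x, 45 mm long in y, 30 mm high, walls 3 mm, 60 g. Origin: centre of its underside. Grip it across x
- tray: green tray, fixed, 200 mm (x) by 140 mm (y), 35 mm high, walls 4 mm, floor 4 mm. Origin: centre of its underside. Its +x end already holds one clip; the middle and the -x end are free
- done_clip: the clip already in the tray, like the other: leave it
- gauge: white gauge block, 25 x 40 x 20 mm, on the bed by its +x edge: leave it
- jar: amber jar, 56 mm wide, 70 mm high: leave it
- wrench: wrench lying on the table to the left: leave it
- scribe: screwdriver lying on the table to the right: leave it
Mind the look-alikes: they are no part of the job. What is shaped like the clip but purple or turquoise is not meant.

How it is judged:
On the way, in this order (a step that is already met when the one before it is completed fails the run):
1. the clip lies in the tray (x of clip in the frame of tray between -0.1 and 0.1 m and y of clip in the frame of tray between -0.07 and 0.07 m and z of clip in the frame of tray below 0.03 m), for 0.2 s.
2. the ring's middle lies within 5 mm of the punch axis, the plate still (horizontal distance between work_ring and punch_tip below 0.005 m and linear speed of work below 0.02 m/s), for 0.3 s.
3. the hold-down is snapped shut over it (value of joint hold_down below 0.03 rad and horizontal distance between work_ring and punch_tip below 0.005 m), for 0.2 s.
4. the punch is pushed down to the plate in the ring (all of step 3 and value of joint punch above 0.023 m), for 0.05 s.
At the end, for the whole second after the job is handed in: The punch is back up (travel under 4 mm), the hold-down snapped shut (under 0.03 rad), the middle of the plate's ring within 5 mm of the punch axis, the plate lying flat and still on the bed, and the clip at rest inside the tray (all of step 1 and all of step 3 and value of joint punch below 0.004 m and z of work in the frame of press below 0.034 m and angle between work's own z axis and vertical below 0.03 rad and linear speed of work below 0.01 m/s and linear speed of clip below 0.02 m/s); the robot touches nothing.
It fails at once if the plate is lifted more than 15 mm off the bed or tipped more than 0.2 rad instead of slid (z of work in the frame of press above 0.045 m or angle between work's own z axis and vertical above 0.2 rad).
It fails at once if the punch is pushed down (over 20 mm) with the ring more than 6 mm off or the hold-down not shut (value of joint punch above 0.02 m and (value of joint hold_down above 0.05 rad or horizontal distance between work_ring and punch_tip above 0.006 m)).
It fails at once if a bystander (gauge block, jar, wrench, screwdriver) is moved more than 20 mm, or the clip in the tray more than 40 mm (distance of any of gauge, jar, wrench, scribe from where it was at the start of the episode above 0.02 m or distance of done_clip from where it was at the start of the episode above 0.04 m).
It also fails if it takes over 72 s, if anything falls off the work surface, if the arm or the gripper's body presses on something with over 40 N, if the wrist force passes 120 N, or if a joint passes its speed limit or range.

## Working session

There is one attempt and no reset: what is moved stays moved. The work goes in short steps, Python scripts to look and compute and a tool call to move; the robot and the scene stay as the last step left them, time stands still between calls to the robot, and variables do not carry over. Pictures are saved under pics/ and viewed, and the job is handed in when it is done.

Besides the shell and the picture viewer there is one more tool, called after "Emit:" as name(argument=value, ...) on one line, values as JSON. servo_tool: Moves the arm, as the interface text tells. Its arguments: {"type":"object","properties":{"steps":{"type":"array"},"claw":{"type":"number"}},"required":["steps"]}

```bash
mkdir -p pics
cat > h.py <<'E'
import numpy as np, cv2
from cell import ctrl
def snap(n,f):
    p,d=ctrl.snapshot(n); cv2.imwrite('pics/'+f+'.png',p[:,:,::-1]); np.savez('pics/'+f+'.npz',p=p,d=d); return p,d
def cal(n):
    c=ctrl.calibration(n); return np.array(c['intrinsics']),np.array(c['dist_coeffs']),np.array(c['world_to_cam'])
def ray(n,uv):
    K,D,T=cal(n); q=cv2.undistortPoints(np.array([[uv]],float),K,D)[0,0]
    R=T[:3,:3];t=T[:3,3]; return -R.T@t, R.T@np.array([q[0],q[1],1])
def onz(n,uv,z):
    o,d=ray(n,uv); return o+d*(z-o[2])/d[2]
def pt(n,uv,depth):
    o,d=ray(n,uv); return o+d*depth
def proj(n,P):
    K,D,T=cal(n); return cv2.projectPoints(np.array(P,float).reshape(-1,1,3),cv2.Rodrigues(T[:3,:3])[0],T[:3,3],K,D)[0].reshape(-1,2)
E
python3 - <<'E'
from h import *
print(ctrl.read_state())
for n in('side','top'):
    snap(n,n+'0'); o,d=ray(n,(320,240)); print(n,o,d)
E
```

```text
{'time_s': 0.0, 'joint_pos': array([-1.32161413e+00,  3.51201272e-01,  1.65244206e+00, -4.17752600e-05,
        1.13908244e+00, -8.45868877e-02]), 'qvel': array([-0.0004117 ,  0.00070787, -0.00111058, -0.00056016, -0.0002424 ,
        0.00035523]), 'effort': array([ 1.89971885e-03, -4.97310913e+01, -2.85251248e+01,  6.99505652e-02,
        2.56241835e-02, -9.34512695e-05]), 'tool_pos': array([ 0.18011816, -0.51930117,  0.21811375]), 'eef_rot': array([ 9.86105452e-01,  1.66119586e-01, -6.54758103e-05, -5.63081217e-04]), 'force': array([-0.23426701, -0.27895128,  0.21735328]), 'moment': array([0.0474878 , 0.02875251, 0.00125021]), 'opening': 0.09314303709858772}
side [-0.09630207  0.57905137  0.71450844] [ 0.59925268 -0.5769503  -0.55512907]
top [ 0.3026564  -0.00683162  1.3306188 ] [ 0.18548965  0.002446   -0.98265133]
```

View pics/side0.png

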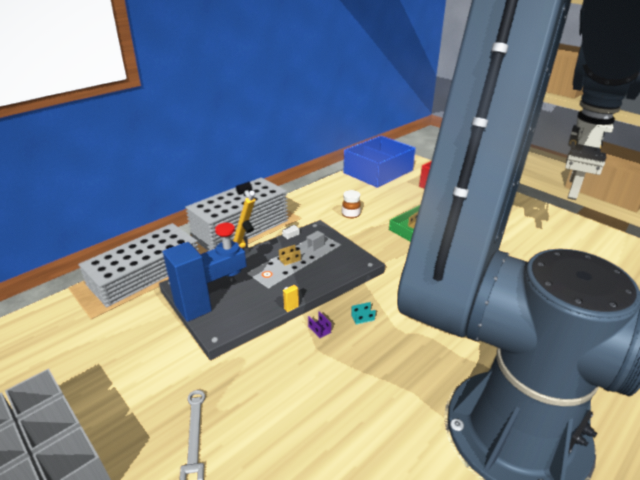

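View pics/top0.png

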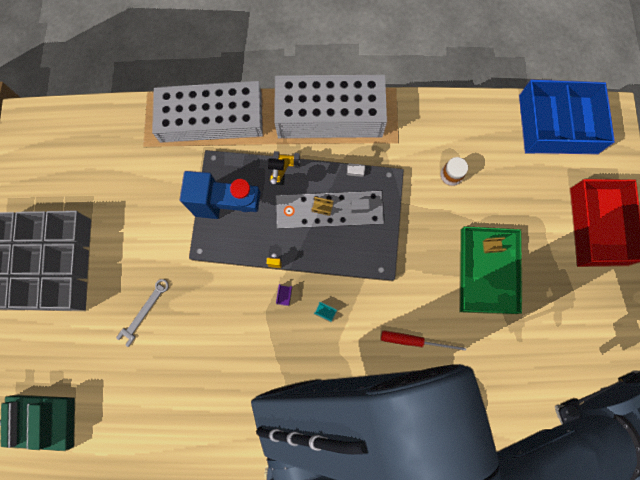

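The top view shows the bed at (190-405, 150-280), the ring at about (289,211), the clip at (322,205), the upstand at (362,204) and the tray at (490,270). The knob is at about (276,178) and the palm at (240,187). I'll zoom in.

Run:
```python
import cv2
a=cv2.imread('pics/top0.png')
cv2.imwrite('pics/t0a.png',cv2.resize(a[140:290,175:415],None,fx=3.3,fy=3.3,interpolation=cv2.INTER_CUBIC))
cv2.imwrite('pics/t0b.png',cv2.resize(a[215:325,450:535],None,fx=5,fy=5,interpolation=cv2.INTER_CUBIC))
b=cv2.imread('pics/side0.png')
cv2.imwrite('pics/s0a.png',cv2.resize(b[170:360,150:400],None,fx=3.1,fy=3.1,interpolation=cv2.INTER_CUBIC))
```

```text
(no output)
```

View pics/t0a.png

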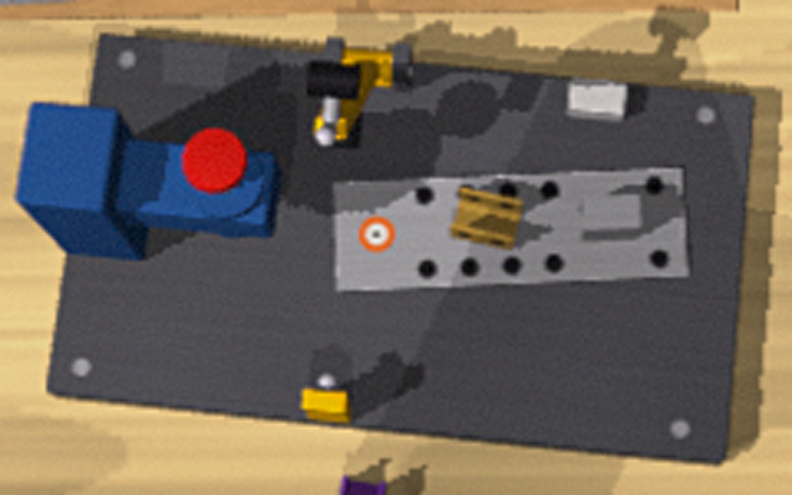

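View pics/t0b.png

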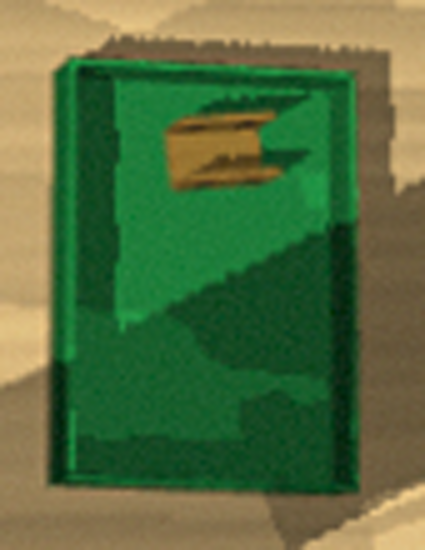

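View pics/s0a.png

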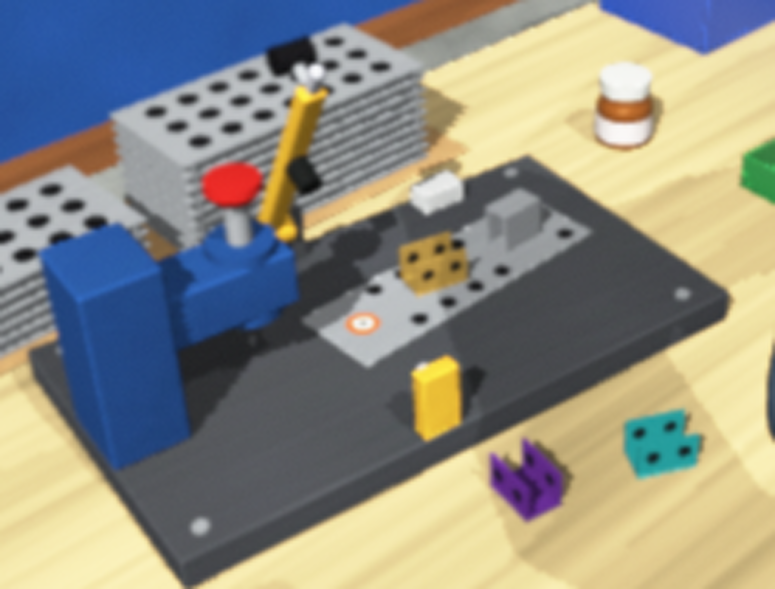

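```bash
cat > m.py <<'E'
from h import *
def c(u,v): return (u/3.3+175-.35,v/3.3+140-.35)
if __name__=='__main__':
    z=np.load('pics/top0.npz');p=z['p'];d=z['d'];hsv=cv2.cvtColor(p,cv2.COLOR_RGB2HSV)
    C=np.array([onz('top',c(*q),.03)[:2] for q in[(100,33),(755,95),(722,463),(48,393)]])
    print('bed',C)  # corners: (+x,+y),(+x,-y),(-x,-y),(-x,+y)
    M=np.array([[.135,.25],[.135,-.235],[-.135,-.235],[-.135,.25]])
    def fit(M,C):
        mc=M.mean(0);cc=C.mean(0);H=(M-mc).T@(C-cc);a=np.arctan2(H[0,1]-H[1,0],H[0,0]+H[1,1])
        R=np.array([[np.cos(a),-np.sin(a)],[np.sin(a),np.cos(a)]]);t=cc-R@mc;return a,R,t,(M@R.T+t-C)
    a,R,t,e=fit(M,C);print('press',np.degrees(a),t,'\n',e)
    print('axis by bed',R@[0,.12]+t)
    def blob(n,p,lo,hi,box):
        h=cv2.cvtColor(p,cv2.COLOR_RGB2HSV);m=cv2.inRange(h,lo,hi);k=np.zeros_like(m);x0,y0,x1,y1=box;k[y0:y1,x0:x1]=m[y0:y1,x0:x1]
        M=cv2.moments(k,True);return M['m10']/M['m00'],M['m01']/M['m00'],M['m00']
    b=blob('top',p,(0,170,120),(6,255,255),(225,172,260,205));print('palm px',b,onz('top',b[:2],.205))
    b2=blob('top',p,(4,90,150),(20,255,255),(280,202,298,220));print('ring px',b2,onz('top',b2[:2],.034))
    s=np.load('pics/side0.npz')['p']
    bs=blob('side',s,(0,170,120),(6,255,255),(205,220,245,240));print('side palm',bs)
    bs=blob('side',s,(4,90,150),(20,255,255),(255,265,277,283));print('side ring',bs,onz('side',bs[:2],.034))
    P=np.array([onz('top',c(*q),.034)[:2] for q in[(335,182),(683,168),(688,275),(337,291)]])
    a2,R2,t2,e2=fit(np.array([[.04,.125],[.04,-.125],[-.04,-.125],[-.04,.125]]),P);print('plate',np.degrees(a2),t2,'\n',e2);print('ring by plate',R2@[0,.095]+t2,'upst',R2@[0,-.07]+t2)
    U=[onz('top',c(*q),.069)[:2] for q in[(583,196),(640,194),(641,230),(583,231)]];print('upst',U,np.mean(U,0))
    Q=[onz('top',c(*q),.064)[:2] for q in[(464,186),(523,196),(515,248),(452,236)]];print('clip',Q,np.mean(Q,0))
    Tt=np.array([onz('top',(u/5+450-.4,v/5+215-.4),.035)[:2] for u,v in[(57,62),(355,72),(356,492),(50,487)]])
    a3,R3,t3,e3=fit(np.array([[.1,.07],[.1,-.07],[-.1,-.07],[-.1,.07]]),Tt);print('tray',np.degrees(a3),t3,'\n',e3)
    D=[onz('top',(u/5+450-.4,v/5+215-.4),.034)[:2] for u,v in[(165,128),(275,113),(280,178),(175,190)]];print('done',np.mean(D,0))
    # knob depth, hold-down pts
    for q in[(332,78),(326,130),(365,70)]:
        uv=c(*q);dd=d[int(round(uv[1])),int(round(uv[0]))];print('hd',uv,pt('top',uv,dd))
E
python3 m.py
```

```text
bed [[ 0.77490293  0.27399748]
 [ 0.72096871 -0.20590767]
 [ 0.45239189 -0.17219154]
 [ 0.50694745  0.30284392]]
press -6.521902972281361 [0.61295087 0.04223408] 
 [[ 0.00057005  0.00128502]
 [-0.0005835  -0.00067116]
 [-0.00025938 -0.00371987]
 [ 0.00027283  0.003106  ]]
axis by bed [0.62658084 0.16145751]
palm px (239.7472118959108, 187.81784386617102, 269.0) [0.6266006  0.16054575 0.205     ]
ring px (289.12307692307695, 210.47692307692307, 65.0) [0.61885411 0.06826907 0.034     ]
side palm (224.5, 229.09278350515464, 194.0)
side ring (266.5151515151515, 274.27272727272725, 33.0) [0.61958542 0.06799718 0.034     ]
plate 1.8207290846690352 [ 0.62157946 -0.02668041] 
 [[ 0.00019133  0.00051974]
 [ 0.00043387  0.00059157]
 [-0.00077214 -0.00093753]
 [ 0.00014693 -0.00017379]]
ring by plate [0.61856108 0.06827163] upst [ 0.62380352 -0.09664507]
upst [array([ 0.63573885, -0.0766011 ]), array([ 0.63679449, -0.11638156]), array([ 0.61098016, -0.11635919]), array([ 0.61067095, -0.07606151])] [ 0.62354611 -0.09635084]
clip [array([0.64517824, 0.00621317]), array([ 0.63749364, -0.03494103]), array([ 0.60024644, -0.02882786]), array([0.60930552, 0.01486406])] [ 0.62305596 -0.01067291]
tray -3.407215181232857 [ 0.47211971 -0.40159273] 
 [[ 0.0014186  -0.00161312]
 [-0.00073401  0.0034634 ]
 [-0.00165956  0.00170839]
 [ 0.00097496 -0.00355867]]
done [ 0.53075877 -0.41414628]
hd (275.2560606060606, 163.28636363636363) [0.65863885 0.08240587 0.26469027]
hd (273.4378787878788, 179.0439393939394) [0.62824346 0.08628668 0.25830165]
hd (285.2560606060606, 160.86212121212122) [0.71469565 0.07258589 0.1130374 ]
```

```bash
cat > g.py <<'E'
# usage: g.py x y z yaw_of_tool_y(deg)
import sys
from h import *
from scipy.spatial.transform import Rotation as Ro
s=ctrl.read_state();R=Ro.from_quat(s['eef_rot']);x,y,z,a=map(float,sys.argv[1:5])
a=np.radians(a);ty=np.array([np.cos(a),np.sin(a),0]);tz=np.array([0,0,-1.]);T=Ro.from_matrix(np.array([np.cross(ty,tz),ty,tz]).T)
d=np.array([x,y,z])-s['tool_pos']
print('t',s['time_s'],'pos',s['tool_pos'].round(4),'F',s['force'].round(1),'open',round(s['opening'],4))
print('rotvec deg',np.degrees((R.inv()*T).as_rotvec()).round(2),'| shift cm now',(R.inv().apply(d)*100).round(2),'| after rot',(T.inv().apply(d)*100).round(2),'q',s['joint_pos'].round(2))
E
python3 g.py .623 -.011 .16 -11
```

```text
t 0.1 pos [ 0.1802 -0.5194  0.2182] F [-0.9 -0.2 -0.2] open 0.0929
rotvec deg [-5.000e-02 -3.000e-02 -5.987e+01] | shift cm now [ 58.5  -33.51   5.86] | after rot [58.35 33.77  5.82] q [-1.32  0.35  1.65  0.    1.14 -0.08]
```

Emit:
servo_tool(steps=[[0, 0, 0, 0, 0, -6.7], [0, 0, 0, 0, 0, -6.7], [0, 0, 0, 0, 0, -6.7], [0, 0, 0, 0, 0, -6.7], [0, 0, 0, 0, 0, -6.7], [0, 0, 0, 0, 0, -6.7], [0, 0, 0, 0, 0, -6.7], [0, 0, 0, 0, 0, -6.7], [0, 0, 0, 0, 0, -6.7]], claw=0)

```text
time_s: 0.85
tool_pos: [0.1797, -0.5175, 0.2152]
eef_rot: [0.755, 0.656, 0.002, -0.003]
force: [-0.3, -0.3, -0.2]
opening: 0.0933
```

```bash
python3 g.py .623 -.011 .17 -11
```

```text
t 0.85 pos [ 0.1797 -0.5175  0.2152] F [-0.3 -0.3 -0.2] open 0.0933
rotvec deg [-0.17 -0.4   3.01] | shift cm now [56.29 36.87  4.81] | after rot [58.18 33.85  4.52] q [-1.32  0.35  1.66  0.    1.14 -1.18]
```

Emit:
servo_tool(steps=[[1.5, 1, 0, -0.2, -0.4, 3], [3, 1.8, 0.2, 0, 0, 0], [3.4, 2, 0.2, 0, 0, 0], [3.4, 2, 0.2, 0, 0, 0], [3.4, 2, 0.2, 0, 0, 0], [3.4, 2, 0.2, 0, 0, 0], [3.4, 2, 0.2, 0, 0, 0], [3.4, 2, 0.2, 0, 0, 0], [3.4, 2, 0.2, 0, 0, 0], [3.4, 2, 0.2, 0, 0, 0], [3.4, 2, 0.2, 0, 0, 0], [3.4, 2, 0.2, 0, 0, 0], [3.4, 2, 0.2, 0, 0, 0], [3.4, 2, 0.2, 0, 0, 0], [3.4, 2, 0.2, 0, 0, 0], [3, 1.7, 0.2, 0, 0, 0], [2, 1.2, 0.2, 0, 0, 0], [1, 0.6, 0, 0, 0, 0]])

```text
time_s: 2.35
tool_pos: [0.609, -0.0126, 0.1771]
eef_rot: [0.769, 0.639, -0.001, -0.002]
force: [0.8, -0.0, -1.1]
opening: 0.0931
```

```bash
python3 g.py .623 -.011 .12 -11
```

```text
t 2.35 pos [ 0.609  -0.0126  0.1771] F [ 0.8 -0.  -1.1] open 0.0931
rotvec deg [-0.26 -0.05  0.4 ] | shift cm now [0.41 1.37 5.7 ] | after rot [0.43 1.34 5.71] q [-0.1   0.5   1.53  0.    1.11  0.09]
```

Emit:
servo_tool(steps=[[0.4, 1.35, 1.5, 0, 0, 0.4], [0, 0, 3, 0, 0, 0], [0, 0, 3, 0, 0, 0], [0, 0, 2.5, 0, 0, 0], [0, 0, 1.5, 0, 0, 0], [0, 0, 0, 0, 0, 0]])

```text
time_s: 2.85
tool_pos: [0.624, -0.0103, 0.0576]
eef_rot: [0.771, 0.637, -0.001, -0.001]
force: [-0.4, 0.9, -0.0]
opening: 0.0932
```

```bash
python3 g.py .623 -.011 .039 -11; python3 -c "
from h import *
for n in('side','top'):
    p,d=snap(n,n+'1')
a=cv2.imread('pics/side1.png');cv2.imwrite('pics/s1a.png',cv2.resize(a[170:340,200:400],None,fx=3,fy=3))
a=cv2.imread('pics/top1.png');cv2.imwrite('pics/t1a.png',cv2.resize(a[140:290,175:415],None,fx=3,fy=3))
"
```

```text
t 2.85 pos [ 0.624  -0.0103  0.0576] F [-0.4  0.9 -0. ] open 0.0932
rotvec deg [-0.19 -0.03  0.16] | shift cm now [-0.09 -0.07  1.86] | after rot [-0.09 -0.08  1.86] q [-0.09  0.68  1.56  0.    0.9   0.1 ]
```

View pics/s1a.png

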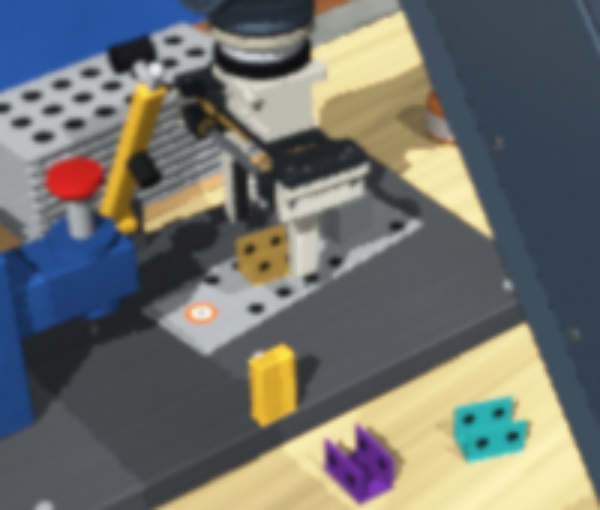

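View pics/t1a.png

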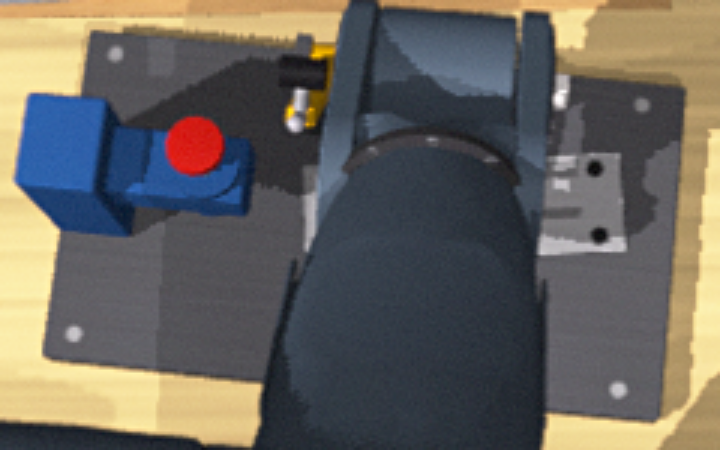

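Emit:
servo_tool(steps=[[-0.1, -0.1, 1.2, 0, 0, 0], [0, 0, 0.6, 0, 0, 0]])

```text
time_s: 3.12
tool_pos: [0.6262, -0.0119, 0.0454]
eef_rot: [0.771, 0.637, 0.003, 0.002]
force: [1.8, -0.5, -0.7]
opening: 0.0931
```

Emit:
servo_tool(steps=[[0, 0, 0, 0, 0, 0], [0, 0, 0, 0, 0, 0], [0, 0, 0, 0, 0, 0], [0, 0, 0, 0, 0, 0], [0, 0, 0, 0, 0, 0], [0, 0, 0, 0, 0, 0]], claw=1)

```text
time_s: 3.62
tool_pos: [0.6272, -0.0124, 0.0471]
eef_rot: [0.771, 0.637, 0.004, 0.003]
force: [-0.7, 0.3, -0.1]
opening: 0.0578
```

Emit:
servo_tool(steps=[[0, -0.3, 0.5, -0.3, 0.5, 0], [0, 0, 0.4, 0, 0, 0], [0, 0, 0, 0, 0, 0], [0, 0, 0, 0, 0, 0], [0, 0, 0, 0, 0, 0], [0, 0, 0, 0, 0, 0]])

```text
time_s: 4.12
tool_pos: [0.624, -0.0116, 0.0374]
eef_rot: [0.771, 0.637, 0.009, 0.002]
force: [-0.4, -0.7, -0.5]
opening: 0.0302
```

```bash
python3 g.py .623 -.011 .15 -11
```

```text
t 4.1167 pos [ 0.624  -0.0116  0.0374] F [-0.4 -0.7 -0.5] open 0.0302
rotvec deg [ 0.86 -0.66  0.12] | shift cm now [  0.17   0.06 -11.26] | after rot [  0.04  -0.11 -11.26] q [-0.1   0.7   1.59  0.01  0.84  0.08]
```

Emit:
servo_tool(steps=[[0, 0, -1.5, 0.8, -0.6, 0], [0, 0, -3, 0, 0, 0], [0, 0, -3, 0, 0, 0], [0, 0, -3, 0, 0, 0], [-1.5, -0.4, -1, 0, 0, 0], [-3, -0.8, 0, 0, 0, 0], [-3.4, -0.9, 0, 0, 0, 0], [-3.4, -0.9, 0, 0, 0, 0], [-3.4, -0.9, 0, 0, 0, 0], [-3.4, -0.9, 0, 0, 0, 0], [-3.4, -0.9, 0, 0, 0, 0], [-3.4, -0.9, 0, 0, 0, 0], [-3.4, -0.9, 0, 0, 0, 0], [-3.4, -0.9, 0, 0, 0, 0], [-3.4, -0.9, 0, 0, 0, 0], [-3, -0.8, 0, 0, 0, 0], [-2, -0.5, 0, 0, 0, 0], [0, 0, 0, 0, 0, 0]])

```text
time_s: 5.62
tool_pos: [0.4246, -0.4069, 0.1489]
eef_rot: [0.77, 0.638, -0.003, -0.003]
force: [-0.4, -0.9, -0.5]
opening: 0.0298
```

```bash
python3 g.py .435 -.40 .009 -8;python3 -c "
from h import *
snap('top','top2');snap('side','side2')"
```

```text
t 5.6167 pos [ 0.4246 -0.4069  0.1489] F [-0.4 -0.9 -0.5] open 0.0298
rotvec deg [-0.46 -0.   -2.72] | shift cm now [ 0.87  1.01 13.98] | after rot [ 0.83  0.94 13.99] q [-0.84  0.5   1.61 -0.01  1.04 -0.65]
```

View pics/top2.png

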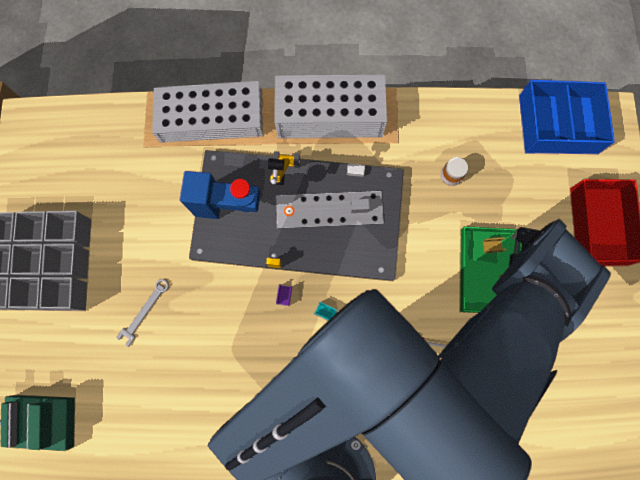

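Emit:
servo_tool(steps=[[0.85, 1, 1.5, -0.4, 0, -2.7], [0, 0, 3, 0, 0, 0], [0, 0, 3, 0, 0, 0], [0, 0, 2.5, 0, 0, 0], [0, 0, 1.5, 0, 0, 0], [0, 0, 0.5, 0, 0, 0], [0, 0, 0, 0, 0, 0]])

```text
time_s: 6.3
tool_pos: [0.4403, -0.3898, 0.024]
eef_rot: [0.751, 0.66, 0.001, -0.001]
force: [-0.2, 0.4, -0.1]
opening: 0.0301
```

```bash
python3 g.py .435 -.40 .009 -8
```

```text
t 6.3 pos [ 0.4403 -0.3898  0.024 ] F [-0.2  0.4 -0.1] open 0.0301
rotvec deg [ 0.   -0.1   0.59] | shift cm now [-1.08 -0.4   1.5 ] | after rot [-1.08 -0.39  1.5 ] q [-0.8   0.68  1.68  0.    0.79 -0.68]
```

Emit:
servo_tool(steps=[[-0.9, -0.3, 0.6, 0, 0, 0], [0, 0, 0.5, 0, 0, 0], [0, 0, 0.2, 0, 0, 0], [0, 0, 0, 0, 0, 0]])

```text
time_s: 6.63
tool_pos: [0.4374, -0.3991, 0.0126]
eef_rot: [0.751, 0.661, 0.001, 0.001]
force: [0.5, -0.1, -0.3]
opening: 0.0296
```

```bash
python3 g.py .435 -.40 .009 -8
```

```text
t 6.6333 pos [ 0.4374 -0.3991  0.0126] F [ 0.5 -0.1 -0.3] open 0.0296
rotvec deg [0.16 0.02 0.7 ] | shift cm now [-0.12 -0.23  0.36] | after rot [-0.13 -0.22  0.36] q [-0.82  0.7   1.67  0.    0.77 -0.69]
```

Emit:
servo_tool(steps=[[0, 0, 0.4, 0, 0, 0], [0, 0, 0.1, 0, 0, 0], [0, 0, 0, 0, 0, 0]])

```text
time_s: 6.88
tool_pos: [0.4379, -0.3999, 0.0085]
eef_rot: [0.751, 0.66, 0.001, 0.002]
force: [0.5, 1.0, -0.9]
opening: 0.0299
```

Emit:
servo_tool(steps=[[0, 0, 0, 0, 0, 0], [0, 0, 0, 0, 0, 0], [0, 0, 0, 0, 0, 0], [0, 0, 0, 0, 0, 0], [0, 0, -1.5, 0, 0, 0], [0, 0, -3, 0, 0, 0], [0, 0, -3.5, 0, 0, 0], [0, 0, -3.5, 0, 0, 0], [0, 0, -2, 0, 0, 0]], claw=0.45)

```text
time_s: 7.63
tool_pos: [0.4355, -0.3974, 0.1443]
eef_rot: [0.751, 0.66, 0.001, -0.002]
force: [0.7, -0.3, -0.2]
opening: 0.0511
```

```bash
python3 g.py .6245 -.0965 .13 1.8; python3 -c "
from h import *
snap('top','top3')"
```

```text
t 7.6333 pos [ 0.4355 -0.3974  0.1443] F [ 0.7 -0.3 -0.2] open 0.0511
rotvec deg [-0.12 -0.24 -9.13] | shift cm now [32.25 14.91  1.52] | after rot [29.48 19.84  1.43] q [-0.82  0.51  1.61  0.    1.03 -0.69]
```

View pics/top3.png

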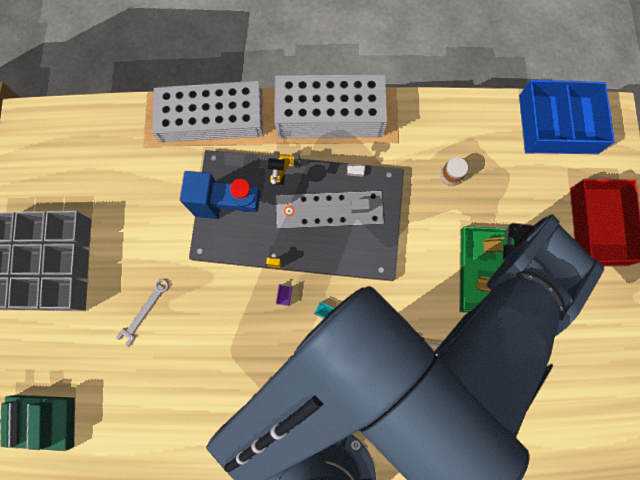

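The clip lies in the tray at (486,283), the other clip is unmoved at (493,244), and the plate is in place. Next is the upstand.

Emit:
servo_tool(steps=[[0, 0, 0, 0, 0, -4.5], [1.4, 1, 0, 0, 0, -4.4], [3, 2, 0.2, 0, 0, 0], [3.3, 2.2, 0.2, 0, 0, 0], [3.3, 2.2, 0.2, 0, 0, 0], [3.3, 2.2, 0.2, 0, 0, 0], [3.3, 2.2, 0.2, 0, 0, 0], [3.3, 2.2, 0.2, 0, 0, 0], [3.3, 2.2, 0.2, 0, 0, 0], [2.5, 1.7, 0.2, 0, 0, 0], [1.5, 1, 0.2, 0, 0, 0], [0, 0, 0, 0, 0, 0]])

```text
time_s: 8.68
tool_pos: [0.6254, -0.0999, 0.131]
eef_rot: [0.696, 0.718, 0.001, 0.005]
force: [0.3, 0.5, 0.0]
opening: 0.0511
```

```bash
python3 g.py .6237 -.0965 .046 1.8
```

```text
t 8.6833 pos [ 0.6254 -0.0999  0.131 ] F [0.3 0.5 0. ] open 0.0511
rotvec deg [ 0.45  0.33 -0.03] | shift cm now [ 0.39 -0.23  8.5 ] | after rot [ 0.34 -0.16  8.5 ] q [-0.23  0.59  1.51 -0.    1.04 -0.26]
```

Emit:
servo_tool(steps=[[0.35, -0.2, 1.5, 0.4, 0.3, 0], [0, 0, 2.5, 0, 0, 0], [0, 0, 2.2, 0, 0, 0], [0, 0, 1.5, 0, 0, 0], [0, 0, 0, 0, 0, 0]])

```text
time_s: 9.1
tool_pos: [0.6209, -0.098, 0.0478]
eef_rot: [0.696, 0.718, -0.0, -0.0]
force: [-0.5, 0.2, 0.3]
opening: 0.0508
```

```bash
python3 g.py .6237 -.0965 .042 1.8
```

```text
t 9.1 pos [ 0.6209 -0.098   0.0478] F [-0.5  0.2  0.3] open 0.0508
rotvec deg [-0.05 -0.02 -0.04] | shift cm now [0.14 0.28 0.58] | after rot [0.14 0.28 0.58] q [-0.23  0.7   1.56  0.    0.89 -0.26]
```

Emit:
servo_tool(steps=[[0.1, 0.2, 0.5, 0, 0, 0], [0, 0, 0, 0, 0, 0], [0, 0, 0, 0, 0, 0]])

```text
time_s: 9.35
tool_pos: [0.6215, -0.0989, 0.0416]
eef_rot: [0.697, 0.717, -0.001, -0.001]
force: [-0.1, 0.1, 0.1]
opening: 0.0509
```

Emit:
servo_tool(steps=[[0, 0, 0, 0, 0, 0], [0, 0, 0, 0, 0, 0], [0, 0, 0, 0, 0, 0], [0, 0, 0, 0, 0, 0], [0, 0, 0, 0, 0, 0], [0, 0, 0, 0, 0, 0]], claw=1)

```text
time_s: 9.85
tool_pos: [0.6227, -0.0998, 0.0446]
eef_rot: [0.697, 0.717, 0.0, 0.0]
force: [0.3, -0.4, -3.4]
opening: 0.0237
```

```bash
python3 g.py .6237 -.0965 .042 1.8
python3 - <<'E'
from h import *
for n in('side','top'): snap(n,n+'4')
a=cv2.imread('pics/side4.png');cv2.imwrite('pics/s4a.png',cv2.resize(a[170:340,200:400],None,fx=3,fy=3))
def blob(p,lo,hi,box):
    h=cv2.cvtColor(p,cv2.COLOR_RGB2HSV);m=cv2.inRange(h,lo,hi);k=np.zeros_like(m);x0,y0,x1,y1=box;k[y0:y1,x0:x1]=m[y0:y1,x0:x1]
    M=cv2.moments(k,True);return M['m10']/M['m00'],M['m01']/M['m00'],M['m00']
b=blob(np.load('pics/side4.npz')['p'],(4,90,150),(20,255,255),(255,262,280,285));print(b,onz('side',b[:2],.034))
E
```

```text
t 9.85 pos [ 0.6227 -0.0998  0.0446] F [ 0.3 -0.4 -3.4] open 0.0237
rotvec deg [ 0.05  0.02 -0.2 ] | shift cm now [0.32 0.11 0.26] | after rot [0.32 0.11 0.26] q [-0.23  0.7   1.55 -0.    0.89 -0.26]
(266.825, 274.05, 40.0) [0.61975773 0.06691246 0.034     ]
```

View pics/s4a.png

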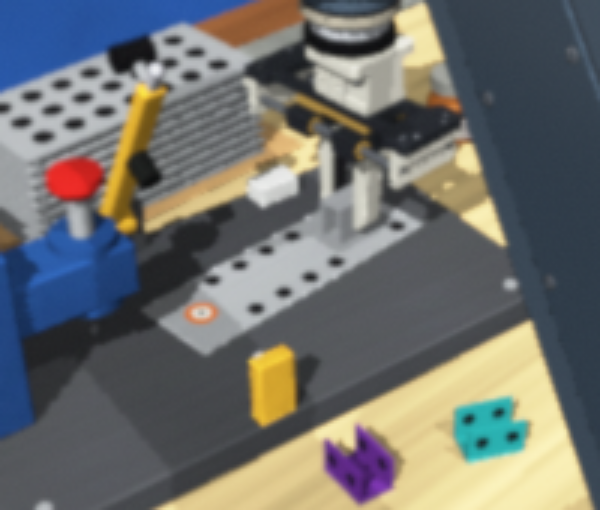

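Gripped at 23.7 mm, with the plate unmoved. Now I'll slide it about 80 mm.

Emit:
servo_tool(steps=[[0.5, 0.1, 0.2, 0, 0, 0], [1, 0.1, 0.1, 0, 0, 0], [1, 0.1, 0, 0, 0, 0], [1, 0.1, 0, 0, 0, 0], [1, 0.1, 0, 0, 0, 0], [1, 0.1, 0, 0, 0, 0], [1, 0.1, 0, 0, 0, 0], [1, 0.1, 0, 0, 0, 0], [0.5, 0.1, 0, 0, 0, 0], [0, 0, 0, 0, 0, 0]])

```text
time_s: 10.78
tool_pos: [0.6314, -0.0179, 0.0446]
eef_rot: [0.697, 0.718, -0.001, 0.004]
force: [-0.5, -4.2, 0.6]
opening: 0.0239
```

```bash
cat > ring.py <<'E'
import sys
from h import *
f=sys.argv[1]
for n in('side','top'): snap(n,n+f)
a=cv2.imread('pics/side%s.png'%f);cv2.imwrite('pics/s%sa.png'%f,cv2.resize(a[170:340,170:370],None,fx=3,fy=3))
a=cv2.imread('pics/top%s.png'%f);cv2.imwrite('pics/t%sa.png'%f,cv2.resize(a[140:290,175:415],None,fx=3.3,fy=3.3))
E
python3 ring.py 5; python3 g.py .6306 -.0073 .043 1.8
```

```text
t 10.8833 pos [ 0.6312 -0.0183  0.0446] F [-1.3  3.5  2.3] open 0.0236
rotvec deg [ 0.24  0.4  -0.16] | shift cm now [ 1.1  -0.03  0.16] | after rot [ 1.1  -0.03  0.16] q [-0.1   0.7   1.55 -0.01  0.88 -0.12]
```

View pics/s5a.png

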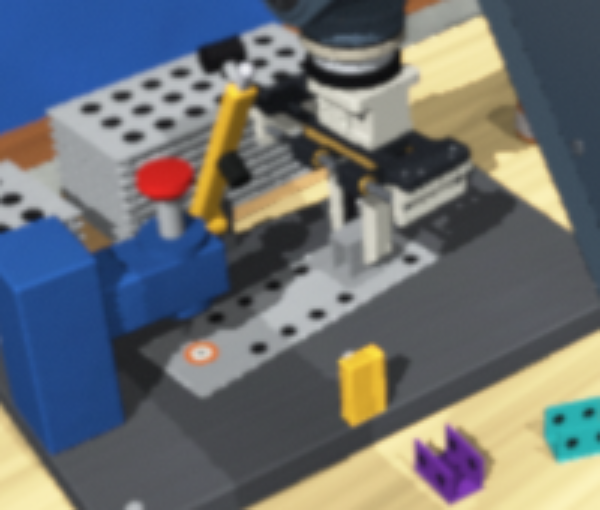

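View pics/t5a.png

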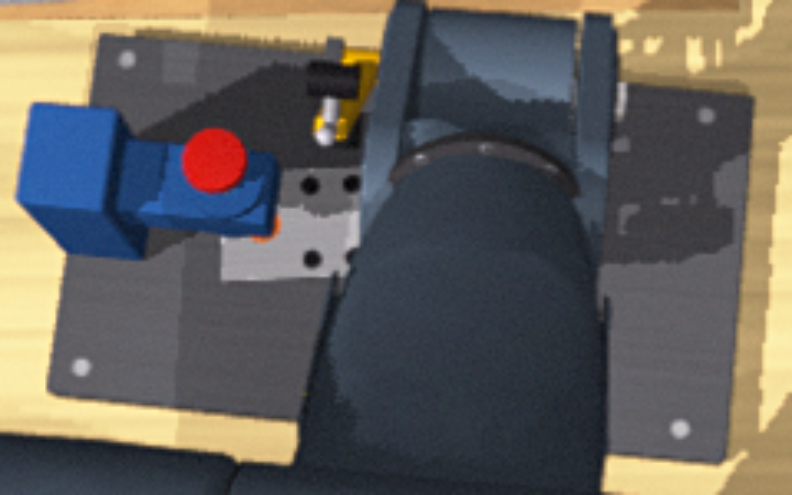

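```bash
cat > rs.py <<'E'
import sys
from h import *
p=np.load('pics/side%s.npz'%sys.argv[1])['p'];u,v=int(sys.argv[2]),int(sys.argv[3])
h=cv2.cvtColor(p,cv2.COLOR_RGB2HSV);m=cv2.inRange(h,(3,70,90),(20,255,255));k=np.zeros_like(m);k[v-9:v+10,u-13:u+14]=m[v-9:v+10,u-13:u+14]
pts=cv2.findNonZero(k);x,y,w,hh=cv2.boundingRect(pts)
M=cv2.moments(k,True);b=(M['m10']/M['m00'],M['m01']/M['m00'])
hull=cv2.convexHull(pts);Mh=cv2.moments(hull);hb=(Mh['m10']/Mh['m00'],Mh['m01']/Mh['m00'])
print(len(pts),(x,y,w,hh),b,hb,'ring',onz('side',b,.034),onz('side',hb,.034),'axis .6266 .161 px',proj('side',[.6266,.161,.034]))
E
python3 rs.py 5 237 287
```

```text
55 (231, 284, 12, 8) (236.6, 287.4) (236.54933333333332, 287.4373333333333) ring [0.62839638 0.14938735 0.034     ] [0.62836559 0.14955236 0.034     ] axis .6266 .161 px [[232.91712783 289.97020746]]
```

Emit:
servo_tool(steps=[[0.6, 0, 0.1, 0.2, 0.4, 0], [0.5, -0.1, 0, 0, 0, 0], [0, 0, 0, 0, 0, 0], [0, 0, 0, 0, 0, 0]])

```text
time_s: 11.22
tool_pos: [0.6308, -0.0088, 0.0446]
eef_rot: [0.697, 0.717, 0.001, 0.001]
force: [-0.2, -2.7, 1.9]
opening: 0.024
```

```bash
python3 ring.py 6; python3 g.py .6306 -.0073 .043 1.8; python3 rs.py 6 233 290; python3 -c "
from h import *
print(onz('side',(224.5,229.1),.205))"
```

```text
t 11.3167 pos [ 0.6308 -0.0088  0.0446] F [-0.1  0.6  1. ] open 0.0235
rotvec deg [ 0.16  0.06 -0.25] | shift cm now [ 0.15 -0.01  0.16] | after rot [ 0.15 -0.01  0.16] q [-0.09  0.7   1.55 -0.    0.88 -0.11]
54 (228, 285, 12, 9) (233.12962962962962, 289.0925925925926) (233.22834645669292, 288.96587926509187) ring [0.62887168 0.15882096 0.034     ] [0.6290924  0.15839031 0.034     ] axis .6266 .161 px [[232.91712783 289.97020746]]
[0.62004922 0.16545661 0.205     ]
```

View pics/s6a.png

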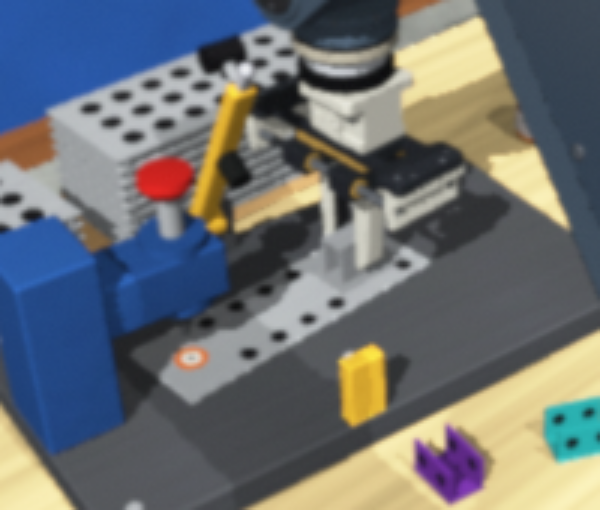

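Emit:
servo_tool(steps=[[0.2, -0.1, 0.1, 0, 0, 0], [0, 0, 0.1, 0, 0, 0], [0, 0, 0, 0, 0, 0]])

```text
time_s: 11.57
tool_pos: [0.6306, -0.0081, 0.0448]
eef_rot: [0.698, 0.716, 0.001, 0.003]
force: [-1.2, 0.7, -4.2]
opening: 0.024
```

```bash
python3 ring.py 7; python3 g.py .6304 -.0073 .043 1.8; python3 rs.py 7 233 290
```

```text
t 11.6667 pos [ 0.6307 -0.0081  0.0446] F [-1.4  1.4  3.6] open 0.0236
rotvec deg [ 0.28  0.14 -0.26] | shift cm now [ 0.08 -0.03  0.16] | after rot [ 0.08 -0.02  0.16] q [-0.09  0.7   1.55 -0.    0.88 -0.11]
55 (228, 286, 12, 8) (233.03636363636363, 289.2181818181818) (233.12466124661245, 289.2330623306233) ring [0.6286458  0.15923977 0.034     ] [0.62846119 0.15912131 0.034     ] axis .6266 .161 px [[232.91712783 289.97020746]]
```

Emit:
servo_tool(steps=[[0.15, -0.15, 0, 0, 0, 0], [0, 0, 0, 0, 0, 0], [0, 0, 0, 0, 0, 0]])

```text
time_s: 11.92
tool_pos: [0.6295, -0.007, 0.0447]
eef_rot: [0.698, 0.716, 0.001, 0.003]
force: [-0.4, -1.2, 1.8]
opening: 0.0242
```

Emit:
servo_tool(steps=[[0, 0, 0, 0, 0, 0], [0, 0, 0, 0, 0, 0], [0, 0, 0, 0, 0, 0], [0, 0, 0, 0, 0, 0]], claw=0.45)

```text
time_s: 12.25
tool_pos: [0.6293, -0.0069, 0.044]
eef_rot: [0.698, 0.716, 0.001, 0.003]
force: [-0.5, 0.7, 0.0]
opening: 0.0456
```

```bash
python3 g.py .6304 -.0073 .043 1.8
```

```text
t 12.25 pos [ 0.6293 -0.0069  0.044 ] F [-0.5  0.7  0. ] open 0.0456
rotvec deg [ 0.34  0.15 -0.3 ] | shift cm now [-0.04  0.11  0.11] | after rot [-0.04  0.11  0.1 ] q [-0.08  0.7   1.56 -0.    0.88 -0.11]
```

Emit:
servo_tool(steps=[[0, 0, -1, 0, 0, 0], [0, 0, -2.5, 0, 0, 0], [0, 0, -3, 0, 0, 0], [-1, 0, -3, 0, 0, 0], [-3, 0, -3, 0, 0, 0], [-3, 0, -3, 0, 0, 0], [-3, 0, -3, 0, 0, 0], [-3, -2, -3, 0, 0, 0], [-3, -2, -1, 0, 0, 0], [0, -2, 0, 0, 0, 0]])

```text
time_s: 13.08
tool_pos: [0.5744, -0.1651, 0.2767]
eef_rot: [0.696, 0.718, 0.0, 0.004]
force: [-0.1, -0.5, 0.2]
opening: 0.0509
```

```bash
python3 ring.py 8; python3 g.py .6304 -.0073 .043 1.8; python3 rs.py 8 233 290
```

```text
t 13.1833 pos [ 0.5729 -0.1622  0.2756] F [0.9 0.1 0.2] open 0.051
rotvec deg [0.22 0.24 0.05] | shift cm now [15.4   6.15 23.22] | after rot [15.3   6.23 23.26] q [-0.35  0.38  1.46 -0.    1.29 -0.38]
52 (227, 286, 12, 8) (232.75, 289.38461538461536) (232.76881720430106, 289.39516129032256) ring [0.62860522 0.1600696  0.034     ] [0.62854394 0.16005965 0.034     ] axis .6266 .161 px [[232.91712783 289.97020746]]
```

View pics/t8a.png

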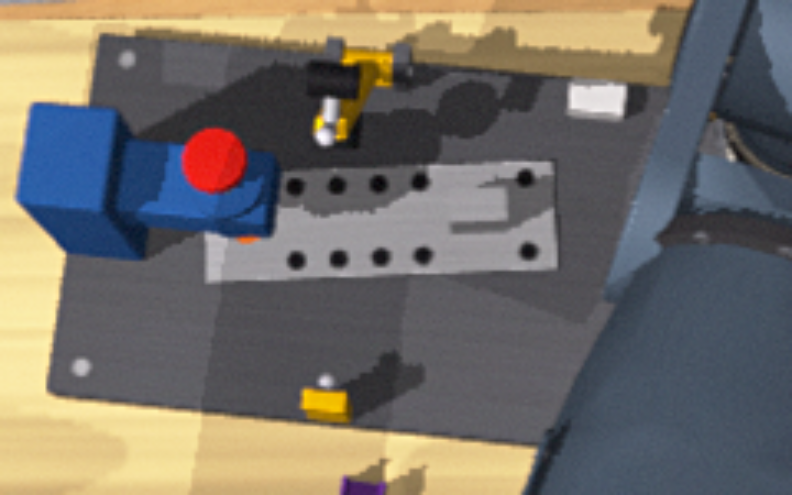

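View pics/s8a.png

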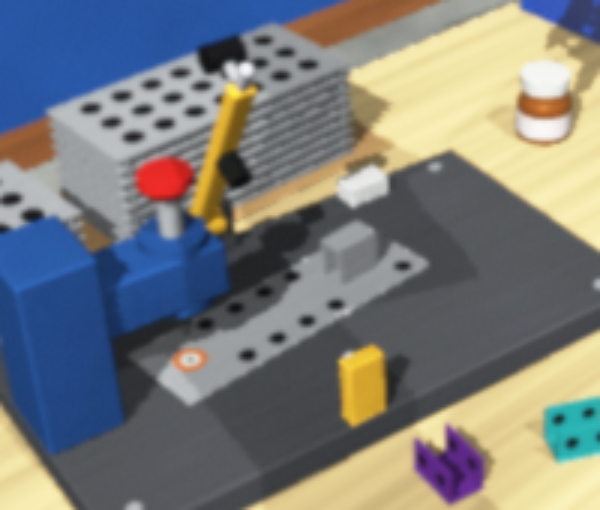

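Run:
```python
from h import *
from m import c
o=lambda u,v:onz('top',c(u,v),.034)[:2]
A,B,C=o(554,161),o(557,269),o(206,283)
print(A,B,C)
y=C-B;print(np.linalg.norm(y),np.linalg.norm(A-B),np.degrees(np.arctan2(-y[0],y[1])));y/=np.linalg.norm(y);x=np.array([y[1],-y[0]])
print('ring',(A+B)/2+y*.22, B+x*.04+y*.22, C+x*.04-y*.03)
for a,b in[((654,186),(525,178)),((659,258),(528,251)),((554,268),(423,255)),((428,269),(296,260))]:
    print('move',o(*b)-o(*a))
# orange blob visible/hold-down knob by side and depth
z=np.load('pics/side8.npz');z2=np.load('pics/top8.npz')
for n,f,uv in(('top',z2,c(332,78)),('side',z,(222/3+170,55/3+170)),('top',z2,c(326,132)),('side',z,(238/3+170,70/3+170))):
    d=f['d'][int(round(uv[1])),int(round(uv[0]))];print(n,uv,pt(n,uv,d))
```

```text
[ 0.67116786 -0.05826347] [ 0.59167603 -0.05893537] [0.58440119 0.19056953]
0.24961092541332275 0.07949466928911592 1.6701056157826424
ring [0.62501011 0.16130713] [0.6252472  0.16213697] [0.62525854 0.16174806]
move [0.00684153 0.09240282]
move [0.00607754 0.09310279]
move [0.01049879 0.0929067 ]
move [0.00766682 0.09390737]
top (275.2560606060606, 163.28636363636363) [0.65957641 0.0826409  0.26188288]
side (244.0, 188.33333333333334) [0.65119157 0.08707506 0.26035412]
top (273.4378787878788, 179.65) [0.62515925 0.08574878 0.26438501]
side (249.33333333333331, 193.33333333333334) [0.62609525 0.09146886 0.25942721]
```

Emit:
servo_tool(steps=[[0, 0, -0.8, 0, 0, -6.8], [0, 0, -0.8, 0, 0, -6.8], [0, 0, -0.8, 0, 0, -6.8], [0, 0, -0.8, 0, 0, -6.8], [0, 0, -0.8, 0, 0, -6.8], [0, 0, -0.8, 0, 0, -6.8], [0, 0, -0.8, 0, 0, -6.8], [0, 0, 0, 0, 0, -6.8], [0, 0, 0, 0, 0, -6.8], [0, 0, 0, 0, 0, -6.8], [0, 0, 0, 0, 0, -6.8]], claw=0)

```text
time_s: 14.1
tool_pos: [0.5747, -0.1564, 0.3375]
eef_rot: [0.087, 0.996, -0.001, 0.002]
force: [0.1, -0.9, -1.2]
opening: 0.0925
```

```bash
python3 g.py .659 .082 .32 83.5
```

```text
t 14.1 pos [ 0.5747 -0.1564  0.3375] F [ 0.1 -0.9 -1.2] open 0.0925
rotvec deg [-0.1   0.23 -3.47] | shift cm now [-4.17 24.95  1.73] | after rot [-5.68 24.65  1.75] q [-0.34  0.35  1.37 -0.    1.42 -1.74]
```

Emit:
servo_tool(steps=[[0, 1, 0, 0, 0, -3], [-0.7, 3, 0, 0, 0, 0], [-0.7, 3, 0, 0, 0, 0], [-0.7, 3.2, 0, 0, 0, 0], [-0.7, 3.2, 0.2, 0, 0, 0], [-0.7, 3.2, 0.2, 0, 0, 0], [-0.7, 3, 0.2, 0, 0, 0], [-0.7, 2.5, 0.2, 0, 0, 0], [-0.5, 1.2, 0.2, 0, 0, 0], [0, 0, 0, 0, 0, 0]])

```text
time_s: 14.93
tool_pos: [0.6585, 0.0852, 0.3278]
eef_rot: [0.053, 0.999, -0.001, 0.001]
force: [-0.2, 0.3, 0.6]
opening: 0.0929
```

```bash
python3 ring.py 9; python3 g.py .659 .082 .24 83.5
```

```text
t 15.0333 pos [0.658  0.0827 0.3283] F [ 0.  -0.4  0.7] open 0.0931
rotvec deg [-0.1   0.15  0.29] | shift cm now [-0.08 -0.04  8.83] | after rot [-0.11 -0.05  8.83] q [ 0.06  0.49  1.18 -0.    1.47 -1.41]
```

View pics/s9a.png

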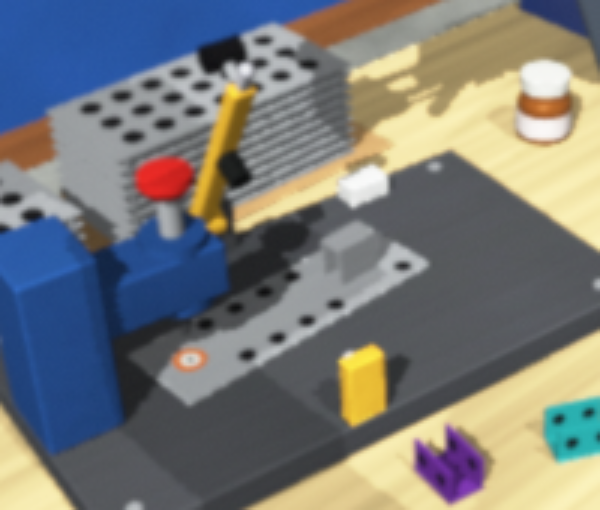

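Emit:
servo_tool(steps=[[0, 0, 2, 0, 0, 0.3], [0, 0, 2.5, 0, 0, 0], [0, 0, 2, 0, 0, 0], [0, 0, 1.5, 0, 0, 0], [0, 0, 0.5, 0, 0, 0], [0, 0, 0, 0, 0, 0]])

```text
time_s: 15.53
tool_pos: [0.6576, 0.0725, 0.244]
eef_rot: [0.061, 0.998, -0.002, 0.004]
force: [0.8, -0.3, 0.2]
opening: 0.0927
```

```bash
python3 g.py .659 .082 .238 83.5; python3 -c "
from h import *
snap('side','side10');a=cv2.imread('pics/side10.png');cv2.imwrite('pics/s10a.png',cv2.resize(a[90:290,150:390],None,fx=3,fy=3))"
```

```text
t 15.5333 pos [0.6576 0.0725 0.244 ] F [ 0.8 -0.3  0.2] open 0.0927
rotvec deg [-0.17  0.43 -0.49] | shift cm now [-0.02  0.96  0.6 ] | after rot [-0.03  0.96  0.6 ] q [ 0.04  0.53  1.31 -0.    1.29 -1.41]
```

View pics/s10a.png

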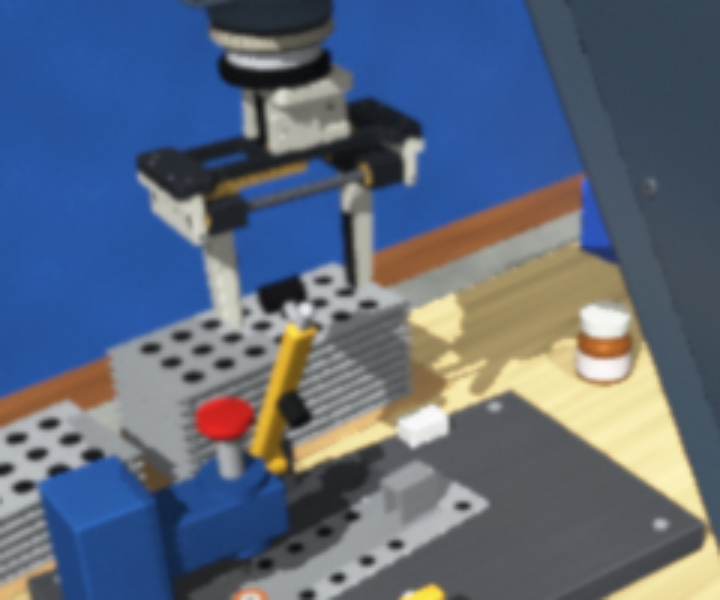

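Emit:
servo_tool(steps=[[0, 0.9, 0.6, 0, 0.3, 0], [0, 0, 0, 0, 0, 0], [0, 0, 0, 0, 0, 0]])

```text
time_s: 15.83
tool_pos: [0.6601, 0.0809, 0.2415]
eef_rot: [0.062, 0.998, -0.001, 0.003]
force: [0.3, -0.5, -0.5]
opening: 0.093
```

```bash
python3 g.py .659 .082 .238 83.5
```

```text
t 15.8333 pos [0.6601 0.0809 0.2415] F [ 0.3 -0.5 -0.5] open 0.093
rotvec deg [-0.13  0.38 -0.59] | shift cm now [0.12 0.1  0.35] | after rot [0.12 0.1  0.35] q [ 0.05  0.54  1.3  -0.    1.29 -1.39]
```

Emit:
servo_tool(steps=[[0, 0.1, 0.5, 0, 0, 0], [0, 0, 0, 0, 0, 0], [0, 0, 0, 0, 0, 0], [0, 0, 0, 0, 0, 0], [0, 0, 0, 0, 0, 0], [0, 0, 0, 0, 0, 0], [0, 0, 0, 0, 0, 0], [0, 0, 0, 0, 0, 0], [0, 0, 0, 0, 0, 0], [0, 0, 0, 0, 0, 0], [0, 0, 0, 0, 0, 0], [0, 0, 0, 0, 0, 0]], claw=1)

```text
time_s: 16.83
tool_pos: [0.6609, 0.0825, 0.238]
eef_rot: [0.061, 0.998, -0.001, 0.005]
force: [-0.3, -0.4, -0.2]
opening: 0.0297
```

```bash
python3 ring.py 11;python3 g.py .659 .082 .238 83.5; python3 -c "
from h import *
a=cv2.imread('pics/side11.png');cv2.imwrite('pics/s10b.png',cv2.resize(a[90:290,150:390],None,fx=3,fy=3))"
```

```text
t 16.9333 pos [0.6609 0.0825 0.2379] F [-0.5  1.2 -0.5] open 0.0296
rotvec deg [-0.1   0.54 -0.52] | shift cm now [ 0.18 -0.07 -0.01] | after rot [ 0.18 -0.07 -0.01] q [ 0.06  0.54  1.31 -0.    1.28 -1.39]
```

View pics/s10b.png

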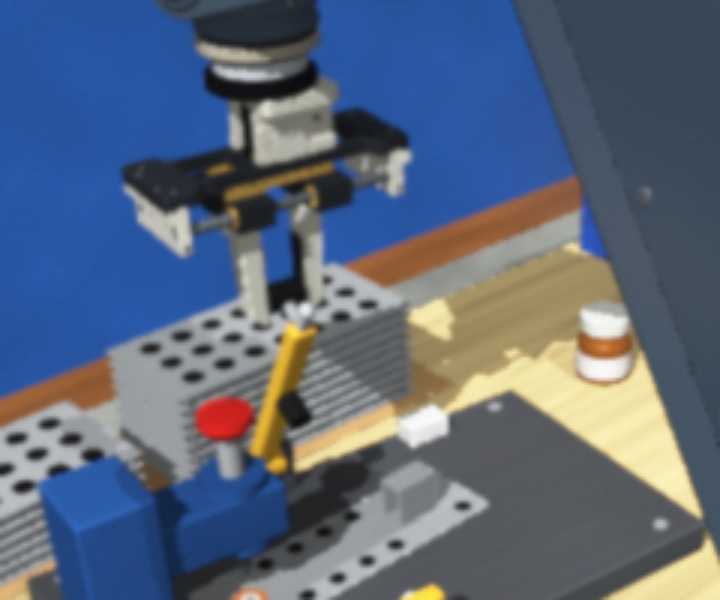

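Emit:
servo_tool(steps=[[0.9, 0, 0.4, 0, 0, 0], [0.9, 0, 0.4, 0, 0, 0], [0.9, 0, 0.5, 0, 0, 0], [0.9, 0, 0.5, 0, 0, 0], [0.8, 0, 0.6, 0, 0, 0], [0.8, 0, 0.6, 0, 0, 0]])

```text
time_s: 17.43
tool_pos: [0.6124, 0.0881, 0.2111]
eef_rot: [0.061, 0.998, -0.001, 0.012]
force: [1.4, -0.8, 1.7]
opening: 0.0295
```

```bash
cat > k.py <<'E'
from h import *
s=ctrl.read_state();a=np.radians(-6.52);p=s['tool_pos'][:2]-[.61295,.04223]
x=np.cos(a)*p[0]+np.sin(a)*p[1];y=-np.sin(a)*p[0]+np.cos(a)*p[1];z=s['tool_pos'][2]+.015
t=np.arctan2(z-.065,.115-x)-np.arctan2(30,200)
print('t',s['time_s'],'press x,y,z knob mm',np.round([x*1e3,y*1e3,z*1e3],1),'r',round(np.hypot(z-.065,.115-x)*1e3,1),'(202.2) th',round(t,3),'F',s['force'].round(1),'open',round(s['opening'],4),'rot',s['eef_rot'].round(3))
E
python3 k.py
```

```text
t 17.4333 press x,y,z knob mm [ -5.8  45.5 226.1] r 201.4 (202.2) th 0.779 F [ 1.4 -0.8  1.7] open 0.0295 rot [ 0.061  0.998 -0.001  0.012]
```

Emit:
servo_tool(steps=[[0.75, 0, 0.7, 0, 0.5, 0], [0.75, 0, 0.7, 0, 0.5, 0], [0.7, 0, 0.75, 0, 0, 0], [0.7, 0, 0.75, 0, 0, 0], [0.6, 0, 0.8, 0, 0, 0], [0.6, 0, 0.8, 0, 0, 0]])

```text
time_s: 17.93
tool_pos: [0.5711, 0.0927, 0.1687]
eef_rot: [0.061, 0.998, -0.001, 0.006]
force: [0.5, -1.3, 2.5]
opening: 0.0299
```

```bash
python3 k.py; python3 g.py .659 .082 .238 83
```

```text
t 17.9333 press x,y,z knob mm [-47.3  45.4 183.7] r 201.1 (202.2) th 0.482 F [ 0.5 -1.3  2.5] open 0.0299 rot [ 0.061  0.998 -0.001  0.006]
t 17.9333 pos [0.5711 0.0927 0.1687] F [ 0.5 -1.3  2.5] open 0.0299
rotvec deg [-0.07  0.66  0.05] | shift cm now [-8.93 -0.01 -6.83] | after rot [-8.85  0.01 -6.93] q [ 0.08  0.45  1.63 -0.    1.05 -1.37]
```

Emit:
servo_tool(steps=[[0.55, 0, 0.85, 0, 0.4, 0], [0.55, 0, 0.85, 0, 0.2, 0], [0.45, 0, 0.9, 0, 0, 0], [0.45, 0, 0.9, 0, 0, 0], [0.4, 0, 0.95, 0, 0, 0], [0.35, 0, 0.95, 0, 0, 0]])

```text
time_s: 18.43
tool_pos: [0.5414, 0.0961, 0.1112]
eef_rot: [0.06, 0.998, -0.001, 0.001]
force: [-0.6, 0.0, 2.6]
opening: 0.0298
```

```bash
python3 k.py; python3 g.py .659 .082 .238 83
```

```text
t 18.4333 press x,y,z knob mm [-77.2  45.4 126.2] r 201.7 (202.2) th 0.159 F [-0.6  0.   2.6] open 0.0298 rot [ 0.06   0.998 -0.001  0.001]
t 18.4333 pos [0.5414 0.0961 0.1112] F [-0.6  0.   2.6] open 0.0298
rotvec deg [-0.08  0.08  0.08] | shift cm now [-11.86   0.   -12.66] | after rot [-11.85   0.04 -12.68] q [ 0.09  0.48  1.75 -0.    0.91 -1.36]
```

Emit:
servo_tool(steps=[[0.3, 0, 0.8, 0, 0, 0], [0.2, 0, 0.8, 0, 0, 0], [0.15, 0, 0.7, 0, 0, 0], [0.1, 0, 0.5, 0, 0, 0]])

```text
time_s: 18.77
tool_pos: [0.5334, 0.097, 0.0799]
eef_rot: [0.06, 0.998, -0.001, 0.001]
force: [-2.2, -1.0, 1.1]
opening: 0.0297
```

```bash
python3 k.py
```

```text
t 18.7667 press x,y,z knob mm [-85.3  45.4  94.9] r 202.5 (202.2) th -0.0 F [-2.2 -1.   1.1] open 0.0297 rot [ 0.06   0.998 -0.001  0.001]
```

Emit:
servo_tool(steps=[[0, 0, 0.3, 0, 0, 0], [0, 0, 0.3, 0, 0, 0]])

```text
time_s: 18.93
tool_pos: [0.533, 0.0971, 0.074]
eef_rot: [0.06, 0.998, -0.001, 0.001]
force: [-11.5, -3.9, 44.3]
opening: 0.0298
```

```bash
python3 k.py
```

```text
t 18.9333 press x,y,z knob mm [-85.6  45.4  89. ] r 202.0 (202.2) th -0.03 F [-11.5  -3.9  44.3] open 0.0298 rot [ 0.06   0.998 -0.001  0.001]
```

Emit:
servo_tool(steps=[[0, 0, 0, 0, 0, 0], [0, 0, 0, 0, 0, 0], [0, 0, 0, 0, 0, 0], [0, 0, 0, 0, 0, 0]], claw=0.4)

```text
time_s: 19.27
tool_pos: [0.533, 0.0971, 0.0729]
eef_rot: [0.061, 0.998, -0.001, 0.001]
force: [-1.3, -0.6, -0.9]
opening: 0.0516
```

Emit:
servo_tool(steps=[[0, 0, -1, 0, 0, 0], [0, 0, -2, 0, 0, 0], [0, 0, -3, 0, 0, 0], [0, 0, -3.5, 0, 0, 0], [0, 0, -3.5, 0, 0, 0], [0, 0, -3.5, 0, 0, 0], [0, 0, -3, 0, 0, 0], [0, -1, -2, 0, 0, 0], [0, -3, 0, 0, 0, 0], [0, -3, 0, 0, 0, 0], [0, -3, 0, 0, 0, 0], [0, -3, 0, 0, 0, 0], [0, -3, 0, 0, 0, 0], [0, -2, 0, 0, 0, 0], [0, 0, 0, 0, 0, 0]])

```text
time_s: 20.52
tool_pos: [0.5073, -0.0873, 0.308]
eef_rot: [0.059, 0.998, -0.001, 0.002]
force: [-0.1, 0.2, 0.2]
opening: 0.0555
```

```bash
python3 ring.py 12; python3 g.py .6266 .161 .23 83.5; python3 rs.py 12 233 290
```

```text
t 20.6167 pos [ 0.5077 -0.0848  0.3079] F [-0.9 -0.1 -0.1] open 0.0559
rotvec deg [-0.06  0.29 -0.2 ] | shift cm now [-8.9  25.81  7.81] | after rot [-9.03 25.77  7.79] q [-0.26  0.2   1.62 -0.    1.31 -1.71]
54 (227, 286, 12, 8) (232.7037037037037, 289.462962962963) (232.66404199475065, 289.4488188976378) ring [0.62844558 0.16031033 0.034     ] [0.62855065 0.16034807 0.034     ] axis .6266 .161 px [[232.91712783 289.97020746]]
```

View pics/t12a.png

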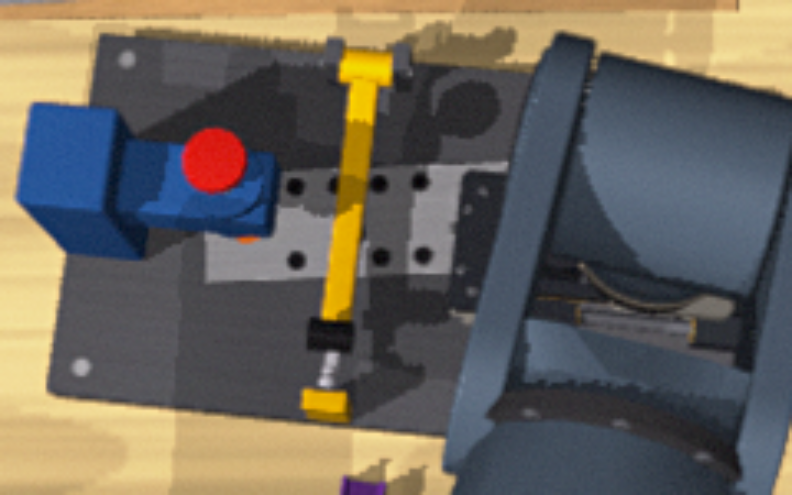

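View pics/s12a.png

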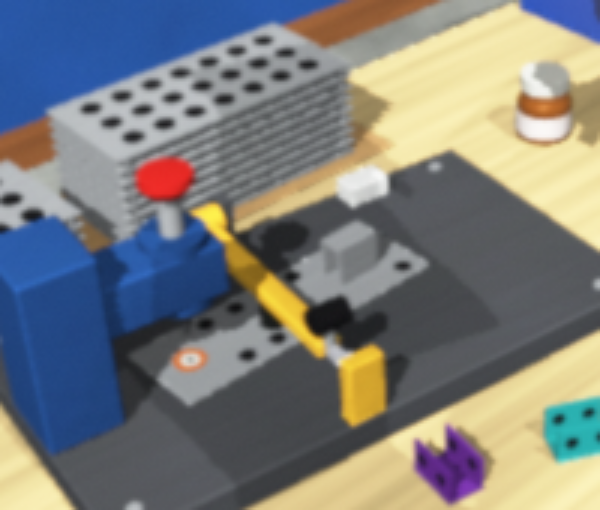

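The arm lies level with its nose in the catch post at (326,385 in the crop), and the ring has not moved. I'll check the knob height, then move over the palm.

Run:
```python
from h import *
from m import c
d=np.load('pics/top12.npz')['d'];uv=c(330,333)
for k in((0,0),(-3,0),(3,0)):
    q=(uv[0]+k[0],uv[1]);print(pt('top',q,d[int(round(q[1])),int(round(q[0]))]))
```

```text
[0.53327989 0.09576219 0.10810248]
[0.53378021 0.10256472 0.10583785]
[0.53381698 0.0894187  0.10486765]
```

Emit:
servo_tool(steps=[[-0.5, 1.2, 0, 0, 0, 0], [-1, 3, 0, 0, 0, 0], [-1.1, 3.1, 0.3, 0, 0, 0], [-1.1, 3.1, 0.3, 0, 0, 0], [-1.1, 3.1, 0.5, 0, 0, 0], [-1.1, 3.1, 0.5, 0, 0, 0], [-1.1, 3.1, 0.5, 0, 0, 0], [-1.1, 3, 0.5, 0, 0, 0], [-0.5, 1.5, 0.5, 0, 0, 0], [0, 0, 0.5, 0, 0, 0], [0, 0, 0, 0, 0, 0]], claw=1)

```text
time_s: 21.53
tool_pos: [0.622, 0.1732, 0.2722]
eef_rot: [0.053, 0.999, 0.001, 0.002]
force: [-0.3, -0.1, 0.3]
opening: 0.0008
```

```bash
python3 g.py .6266 .161 .215 83.5
```

```text
t 21.5333 pos [0.622  0.1732 0.2722] F [-0.3 -0.1  0.3] open 0.0008
rotvec deg [0.07 0.27 0.37] | shift cm now [-0.56 -1.17  5.72] | after rot [-0.59 -1.16  5.72] q [ 0.2   0.48  1.32 -0.    1.33 -1.26]
```

Emit:
servo_tool(steps=[[-0.5, -1, 1, 0, 0, 0], [0, 0, 1.5, 0, 0, 0], [0, 0, 1.5, 0, 0, 0], [0, 0, 1, 0, 0, 0], [0, 0, 0, 0, 0, 0]])

```text
time_s: 21.95
tool_pos: [0.6251, 0.1584, 0.2204]
eef_rot: [0.054, 0.999, 0.0, 0.003]
force: [-0.4, 0.2, -0.4]
opening: 0.0004
```

```bash
python3 g.py .6266 .161 .205 83.5
```

```text
t 21.95 pos [0.6251 0.1584 0.2204] F [-0.4  0.2 -0.4] open 0.0004
rotvec deg [0.05 0.33 0.35] | shift cm now [-0.11  0.27  1.54] | after rot [-0.12  0.27  1.54] q [ 0.18  0.52  1.39 -0.    1.23 -1.29]
```

Now I'll press in steps. The palm should be met at 0.205 and the punch should bottom near 0.180.

Emit:
servo_tool(steps=[[-0.1, 0.25, 0.8, 0, 0.3, 0], [0, 0, 0.7, 0, 0, 0], [0, 0, 0.7, 0, 0, 0], [0, 0, 0.7, 0, 0, 0], [0, 0, 0.6, 0, 0, 0], [0, 0, 0.4, 0, 0, 0]])

```text
time_s: 22.45
tool_pos: [0.6273, 0.1593, 0.1821]
eef_rot: [0.055, 0.999, 0.001, 0.002]
force: [-2.4, -0.9, 7.7]
opening: 0.0004
```

Emit:
servo_tool(steps=[[0, 0, 0.3, 0, 0, 0]])

```text
time_s: 22.53
tool_pos: [0.6274, 0.1593, 0.1794]
eef_rot: [0.055, 0.999, 0.001, 0.002]
force: [-7.3, -1.9, 23.9]
opening: 0.0002
```

Emit:
servo_tool(steps=[[0, 0, 0.1, 0, 0, 0], [0, 0, 0.1, 0, 0, 0]])

```text
time_s: 22.7
tool_pos: [0.6274, 0.1593, 0.1795]
eef_rot: [0.054, 0.999, 0.001, 0.003]
force: [-6.9, -1.7, 13.4]
opening: 0.0005
```

Emit:
servo_tool(steps=[[0, 0, -1, 0, 0, 0], [0, 0, -1, 0, 0, 0], [0, 0, -1.5, 0, 0, 0], [0, 0, -2, 0, 0, 0], [0, 0, -3, 0, 0, 0], [0, 0, -3, 0, 0, 0], [0, -1, -2, 0, 0, 0], [0, -3, 0, 0, 0, 0], [0, -3.5, 0, 0, 0, 0], [0, -3.5, 0, 0, 0, 0], [0, -3.5, 0, 0, 0, 0], [0, -3.5, 0, 0, 0, 0], [0, -3.5, 0, 0, 0, 0], [0, -3.5, 0, 0, 0, 0], [0, -3, 0, 0, 0, 0], [0, -1, 0, 0, 0, 0], [0, 0, 0, 0, 0, 0], [0, 0, 0, 0, 0, 0]])

```text
time_s: 24.2
tool_pos: [0.5962, -0.1406, 0.3174]
eef_rot: [0.052, 0.999, 0.0, 0.008]
force: [0.7, 0.7, 0.8]
opening: 0.0004
```

```bash
python3 ring.py 13; python3 rs.py 13 233 290
python3 - <<'E'
from h import *
from m import c
d=np.load('pics/top13.npz')['d']
for uv in(c(213,160),c(330,333)):print(pt('top',uv,d[int(round(uv[1])),int(round(uv[0]))]))
E
```

```text
54 (227, 286, 12, 8) (232.61111111111111, 289.4259259259259) (232.66404199475065, 289.4488188976378) ring [0.62870284 0.16039012 0.034     ] [0.62855065 0.16034807 0.034     ] axis .6266 .161 px [[232.91712783 289.97020746]]
[0.62520117 0.16129444 0.20756718]
[0.53374797 0.09597042 0.10562121]
```

View pics/s13a.png

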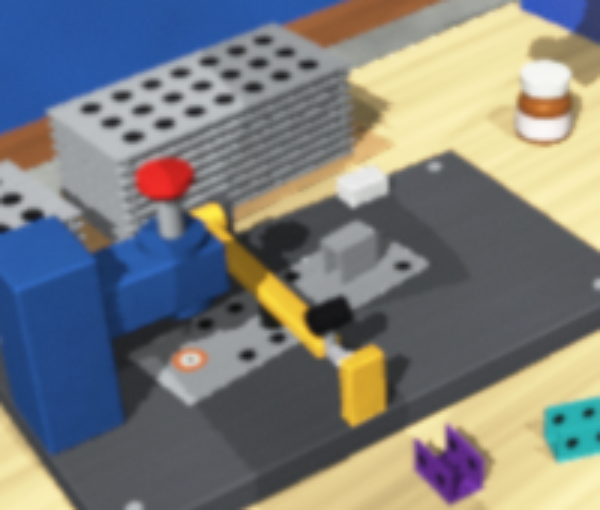

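View pics/top13.png

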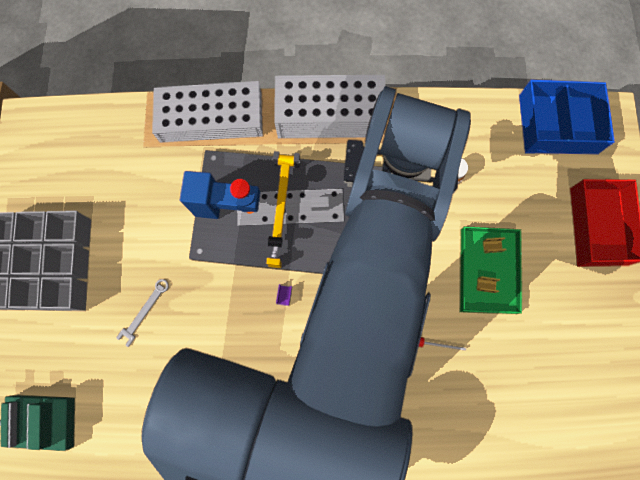

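The punch is back up, the hold-down is shut, the ring sits on the axis, both clips are in the tray, and the arm is clear. I'm handing in.

```bash
python3 -c "
from cell import ctrl
print(ctrl.close_job())"
```

```text
the job is handed in; nothing more can be done
None
```

All four steps were carried out in order and the job was handed in at about 24 s of the 72 s allowed; it reports no verdict.

- **Clip:** the brass clip lies in the free part of the green tray, and the clip already there has not visibly moved.
- **Plate:** I gripped the plate by its upstand and slid it about 92 mm. In the last reading that used both cameras, the ring's middle was about 0.3 mm from the punch axis. The two views differ by about 2.5 mm in x: the top view put it about 1.6 mm off and the side view about 1.2 mm off, on opposite sides. Both are inside the 5 mm limit. The ring did not move measurably in the side view afterwards, while the hold-down was shut and the punch pushed.
- **Hold-down:** I drew the arm down by its knob and pressed to 44 N. In the last look it stayed level with its nose in the catch, knob top at about 106 mm as expected when shut.
- **Punch:** I pushed the palm to a hard stop. The tool ended at 179 mm height, about 25 mm down, with the force rising to 24 N. It has come back up; the palm top now reads about 207 mm by depth.

In the last views the gauge, jar and wrench had not visibly moved. The screwdriver was partly hidden by the arm, so I could only see its visible end in place. No check failed.

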